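# Serve the cookie from the baking tray with the turner

### The job

Slide the turner under the hot cookie on the baking tray, lift it off the tray and serve it right side up in the middle of the saucer, without dropping it or touching it with the gripper. Then lay the turner's blade flat on the emptied tray and let go; leave the mug, the jam jar and the drink can where they are.

Things in the scene. Friction and masses are not known exactly. Their poses are not given: they have to be found in the camera images.
- turner_grip (a point): Grip point of a slotted steel turner (150 g) lying with its blade flat on the worktop: mid-height of its level black handle, 98 mm behind the blade's centre, 55 mm above its underside. +x: handle to blade front; z up. Handle 20 mm wide (y), 18 high, from 23 mm before to 72 mm behind the point, free underneath; a sloping steel neck joins it to the blade's rear edge.
- turner_blade (a point): Centre of the underside of the turner's blade; axes as turner_grip. A flat 2 mm plate, 84 mm long (x), 72 mm wide (y), polished: the cookie stays on it while it is near level and slides off by itself once it is tilted by 18 to 27 degrees (friction coefficient 0.32 to 0.48).
- turner: The whole turner; origin and axes as turner_blade.
- cookie_center (a point): Middle (half-way up) of a round, stiff oat and chocolate cookie, 84 mm across, 15 mm thick, 45 to 80 g, lying on the baking tray; z up. Its lower edge is rounded, so a blade held on the tray floor, or less than 2 mm above it, slips under once the rim stops the cookie; pushed freely it may slide along first.
- cookie: The same cookie; origin at the centre of its underside, z up through its upper side.
- tray: Dark baking tray, 210 mm (x) by 170 mm (y), standing firmly (does not slide). Origin on the worktop under its centre; +x points to the back rim. Floor's upper face 8 mm above the worktop. Rims 12 mm high at +x (inner face 102.5 mm from centre) and on both y sides (inner faces 82.5 mm from centre); the -x side is open. The cookie can be pushed against the back rim.
- saucer: White round saucer, 140 mm across, loose, 160 g, on the worktop; origin at the centre of its underside. Its hollow is 8 mm above the worktop at the centre and rises evenly to 16 mm at the rim. Tall fixed things near: a microwave behind (x above 0.62, y below 0.08) and a coffee maker to the left (x above 0.5, y 0.26 to 0.5); turned with its handle towards the robot, the turner keeps clear of both.
- striped_mug: White mug with beige stripes, 90 mm across and 100 mm high, behind the empty kettle base, to be left alone; origin under its centre.
- jam_jar: Jam jar with a green lid, 68 mm across and 84 mm high, farther back, to be left alone; origin under its centre.
- drink_can: Drink can, 53 mm across and 134 mm high, at the left in front of the coffee maker, to be left alone; origin under its centre.

How it is judged (in metres and radians):
On the way:
1. the cookie is carried level on the turner, clear of the tray (z of cookie in the frame of tray above 0.035 m and contact force between cookie and turner above 0.1 N and contact force between cookie and tray below 0.05 N and angle between cookie's own z axis and vertical below 0.35 rad), for 0.3 s.
At the end, for the whole second after the job is handed in: The cookie lies still on the saucer, right side up, level within 0.2 rad, centred within 28 mm; the saucer stands flat on the worktop; the turner lies released and still, blade flat (0.15 rad) on the tray floor, blade centre within 85 mm (lengthways) and 65 mm (across) of the tray's centre (horizontal distance between cookie_center and saucer below 0.028 m and angle between cookie's own z axis and vertical below 0.2 rad and contact force between cookie and saucer above 0.1 N and angle between saucer's own z axis and vertical below 0.06 rad and height (world z) of saucer below 0.006 m and x of turner_blade in the frame of tray between -0.085 and 0.085 m and y of turner_blade in the frame of tray between -0.065 and 0.065 m and z of turner_blade in the frame of tray below 0.016 m and angle between turner's own z axis and vertical below 0.15 rad and linear speed of each of turner, cookie below 0.02 m/s); the robot touches nothing.
It fails at once if the gripper or arm touches the hot cookie (contact force between any of the fingers, the arm and cookie above 0.3 N).
It fails at once if the cookie is dropped: it flies free of the turner faster than 0.8 m/s (a fall of over 3 cm) (linear speed of cookie above 0.8 m/s and contact force between cookie and turner below 0.01 N).
It fails at once if the mug, the jam jar or the drink can is moved by more than 4 cm (distance of any of striped_mug, jam_jar, drink_can from where it was at the start of the episode above 0.04 m).
It also fails if it takes over 72 s, if anything falls off the work surface, if the arm or the gripper's body presses on something with over 40 N, if the wrist force passes 120 N, or if a joint passes its speed limit or range.

### The arm

A 7-joint arm with a two-finger parallel gripper is mounted at the origin on a cart in front of the work surface, level with it; the furniture and walls round the work are solid. World frame = base frame: x ahead of the robot, y to its left, z up, the work surface at z = 0. Lengths are in m, angles in degrees, forces in N, time in s.
With the tool pointing down it reaches from about 0.4 to 0.85 m from the base axis. Payload 6.9 kg.
Tool frame: the origin (TCP) lies at the very end of the fingers, on their centre line; the grasp point (between the pads) lies 19 mm behind it (tcp_to_grasp is the distance from the TCP to the grasp point, in m); z points along the fingers, y is the line along which they close (so a half turn about z gives the same grasp; the last joint's range is limited). The gripper opens to 85 mm and grips with 20 to 120 N. Pads are 22 mm wide; open, the fingers measure 114 mm over their backs; the gripper's body (76 mm by 85 mm) begins 54 mm behind the grasp point. The pads swing forward as they close: fully open they stand 13 mm farther back than shut.
Start: joints at [76.977, 29.078, -13.613, 85.955, 7.202, 65.827, -8.869], TCP at [0.204, -0.591, 0.231] pointing down, gripper open.
Joint ranges: [-176.47, 176.47], [-13.61, 117.27], [-81.72, 77.17], [0.22, 143.17], [-87.28, 267.28], [10, 112.55], [-165.47, 165.47]. Speed limits (degrees/s): [136.94, 136.94, 180, 180, 180, 180, 180].

### API

Orientations are given as a 3x3 rotation matrix whose columns are the frame's x, y, z axes.
In Python, from cell import * gives the robot as it stands.
- The arm moves only by the tool send_rows, never from a script. Its argument "commands" is a list of rows, each a list of 3 entries, a list of its own where there are three numbers: the turn, a rotation vector about the world's x, y, z in degrees, then the shift along the world's x, y, z in mm, then the opening, from 0 (shut) to 1 (fully open). A call has 1 to 10 rows; each row shifts and turns the commanded pose from where the row before left it; what a row does not reach is not made up. A row lasts 1/12 s, in which the tool goes at most 41.7 mm and 7.16 degrees, less where a joint would pass 70% of its speed; a pose out of reach is approached as far as the arm can. A call with a gripper value outside its range is refused whole. The fingers move at their own pace and stop on an object; "force" is the grip in N (left out, the last holds). Time passes only in rows, so rows that do not move let the fingers close. It gives the time, the measured TCP pose, the force, the opening and the grip force at its end, in the units of the state.
- sense(): the state, without advancing time (a new reading comes with each control period).
- camera(name): name is "scene" or "side" or "wrist"; returns a dict with "pixels" (400x640x3 uint8, red, green, blue), "z_map" (400x640 float32, m along the optical axis (not along the pixel's ray), 0 where there is no reading), "fx", "fy", "cx", "cy" (pixels), "world_to_cam" (4x4, takes a point from world to camera coordinates). Camera axes: x right, y down, z forward; pixel columns grow to the right and rows downward; lengths in m; the calibration is good to about 2 mm. A picture is of the moment at which its call begins.
- hand_in(): hands the job in; it is judged then, once.
The state is a dict: "clock": time; "qpos": joint angles; "joint_vel": joint speeds; "joint_efforts": joint torques, N m; "tool_pos": TCP position; "eef_rot": TCP orientation; "wrist_force": force on the tool from outside, world axes, zero at the start; "ft_torque": the same for the moment, N m; "opening": opening from 0.0 (shut) to 1.0 (fully open); "grasp_force": force on a finger pad.
Only numpy, scipy, OpenCV 4.12 (cv2) and the standard library are available. Lean on these libraries where they do the work, as an engineer would, in place of code of your own. Each camera call takes 0.05 s, during which the arm holds its last target. There are 200 camera calls.

## Working session

There is one attempt and no reset: what is moved stays moved. The work goes in short steps, Python scripts to look and compute and a tool call to move; the robot and the scene stay as the last step left them, time stands still between calls to the robot, and variables do not carry over. Pictures are saved under pics/ and viewed, at most 10 in all, crops included, and the job is handed in when it is done.

Besides the shell and the picture viewer there is one more tool, called after "Request:" by a JSON object that holds its "fn" and its "kwargs". send_rows: Moves the arm, as the interface text tells. Its arguments: {"type":"object","properties":{"commands":{"type":"array"},"force":{"type":"number"}},"required":["commands"]}

```bash
mkdir -p pics; ls
cat > h.py <<'E'
from cell import *
import numpy as np, cv2
def save(n,f):
    c=camera(n); cv2.imwrite(f,c["pixels"][:,:,::-1]); np.savez(f[:-4]+'.npz',**c); return c
def pts(c):
    z=c["z_map"]; v,u=np.indices(z.shape)
    P=np.stack([(u-c["cx"])/c["fx"]*z,(v-c["cy"])/c["fy"]*z,z],-1)
    T=np.linalg.inv(c["world_to_cam"]); W=P@T[:3,:3].T+T[:3,3]; W[z==0]=np.nan; return W
def ray(c,u,v,h):
    T=np.linalg.inv(c["world_to_cam"]); d=T[:3,:3]@np.array([(u-c["cx"])/c["fx"],(v-c["cy"])/c["fy"],1]); o=T[:3,3]
    return o+d*(h-o[2])/d[2]
E
python3 - <<'E'
from h import *
s=sense(); print(s["tool_pos"],s["eef_rot"],s["clock"])
for n in ("scene","side"): save(n,f"pics/{n}0.png")
E
```

```text
pics
[ 0.20392051 -0.59027307  0.23042344] [[ 9.45138210e-01  3.26670140e-01 -6.20046479e-04]
 [ 3.26670725e-01 -9.45136747e-01  1.66309288e-03]
 [-4.27459277e-05 -1.77440366e-03 -9.99998425e-01]] 0.0
```

View pics/scene0.png

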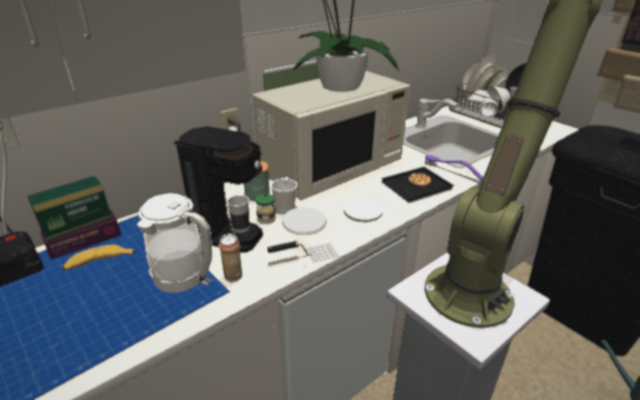

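View pics/side0.png

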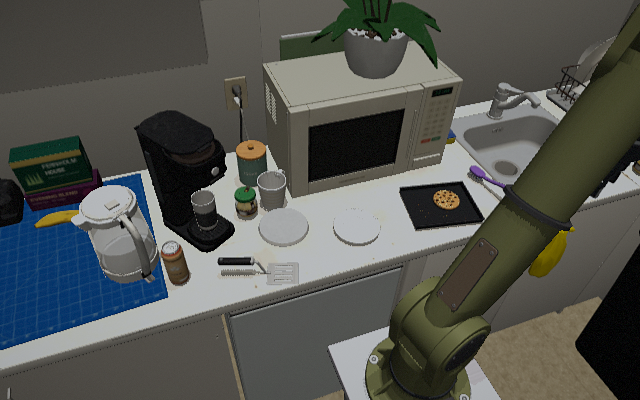

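The side view shows the turner with its handle at about (236,261) and blade at (283,272). The kettle base is at (284,226), the saucer at (357,226), the cookie at (446,199) and the tray around (440,205).

```bash
cat > m.py <<'E'
from h import *
for n in ("side","scene"):
    c=dict(np.load(f"pics/{n}0.npz")); W=pts(c); hsv=cv2.cvtColor(c["pixels"],cv2.COLOR_RGB2HSV); p=c["pixels"].astype(int)
    X,Y,Z=W[...,0],W[...,1],W[...,2]
    def st(name,m):
        l,lab,s,ce=cv2.connectedComponentsWithStats(m.astype(np.uint8))
        if l<2: print(n,name,'none');return
        k=1+s[1:,4].argmax(); m=lab==k; q=W[m]
        r=cv2.minAreaRect((q[:,:2]*1000).astype(np.float32))
        print(n,name,m.sum(),'pix',ce[k].round(),'med',np.nanmedian(q,0).round(4),'zpc',np.nanpercentile(q[:,2],[3,97]).round(4),'rect',[np.round(a,1) for a in r])
    wk=(Z>-.02)&(Z<.15)
    st('cookie',wk&(hsv[...,1]>110)&(hsv[...,0]<22)&(p[...,0]>110)&(Y<-.05)&(Z<.05))
    st('dark tray',wk&(hsv[...,2]<70)&(Z<.035)&(Y<0.05)&(X>.25))
    if n=="side":
        u0,v0=np.indices((400,640))[::-1]
        st('handle',(hsv[...,2]<70)&(abs(u0-240)<30)&(abs(v0-261)<8)&(Z>.02))
        st('blade',(abs(u0-280)<25)&(abs(v0-272)<16)&(Z>-.01)&(Z<.02)&(hsv[...,2]<225))
        st('saucer',(abs(u0-357)<35)&(abs(v0-226)<25)&(Z>.008))
        for q in ((284,226),(357,226),(446,199),(257,262),(240,262),(275,272),(290,272),(320,262),(420,215),(330,245)): print(q,W[q[1],q[0]].round(4),c["pixels"][q[1],q[0]])
    else:
        u0,v0=np.indices((400,640))[::-1]
        st('handle',(hsv[...,2]<70)&(abs(u0-284)<20)&(abs(v0-245)<10)&(Z>.02))
        st('saucer',(abs(u0-363)<28)&(abs(v0-209)<18)&(Z>.008))
E
python3 m.py
python3 -c "
import cv2
a=cv2.imread('pics/side0.png')[180:300,200:500]
cv2.imwrite('pics/crop0.png',cv2.resize(a,(800,320),interpolation=cv2.INTER_CUBIC))"
```

```text
side cookie 301 pix [446. 199.] med [ 0.4785 -0.3691  0.023 ] zpc [0.0175 0.0274] rect [array([ 483.7, -371. ]), array([80.9, 77.9]), np.float64(6.7)]
side dark tray 2520 pix [439. 206.] med [ 0.463  -0.3317  0.0101] zpc [0.0053 0.0242] rect [array([ 472.6, -343.8]), array([215.8, 181. ]), np.float64(79.8)]
side handle 226 pix [234. 261.] med [0.4215 0.3163 0.0626] zpc [0.052  0.0676] rect [array([422. , 313.8]), array([92.2, 17.7]), np.float64(69.9)]
side blade 1473 pix [280. 272.] med [0.3923 0.2018 0.0014] zpc [-0.0033  0.0062] rect [array([395.7, 202.7]), array([135.2, 108.2]), np.float64(72.2)]
side saucer 1089 pix [356. 225.] med [ 0.4772 -0.0605  0.0124] zpc [0.0084 0.02  ] rect [array([473.9, -58.8]), array([138.1, 137.7]), np.float64(69.0)]
(284, 226) [0.5324 0.1475 0.0247] [166 169 169]
(357, 226) [ 0.4779 -0.0642  0.0067] [183 186 190]
(446, 199) [ 0.4778 -0.3672  0.026 ] [180 137  76]
(257, 262) [0.4095 0.2598 0.049 ] [146 146 144]
(240, 262) [0.413  0.3036 0.0629] [23 23 27]
(275, 272) [0.3938 0.2164 0.0064] [167 166 165]
(290, 272) [0.3809 0.1777 0.0059] [160 158 156]
(320, 262) [0.3885 0.0875 0.0033] [183 186 188]
(420, 215) [ 0.4551 -0.2652  0.0098] [27 26 28]
(330, 245) [0.4374 0.0384 0.0031] [183 185 187]
scene cookie 204 pix [419. 179.] med [ 0.4762 -0.3627  0.0209] zpc [0.0081 0.0264] rect [array([ 488.4, -376.2]), array([81.9, 98.9]), np.float64(37.2)]
scene dark tray 1050 pix [416. 185.] med [ 0.4608 -0.3203  0.0082] zpc [0.0044 0.0211] rect [array([ 472.6, -342.2]), array([216. , 182.6]), np.float64(79.4)]
scene handle 109 pix [282. 247.] med [0.4208 0.3219 0.0608] zpc [0.0543 0.0655] rect [array([421.1, 322.4]), array([80.1, 13. ]), np.float64(71.6)]
scene saucer 510 pix [363. 207.] med [ 0.4802 -0.0596  0.0121] zpc [0.0082 0.0186] rect [array([474.6, -59. ]), array([136.3, 139.9]), np.float64(29.7)]
```

View pics/crop0.png

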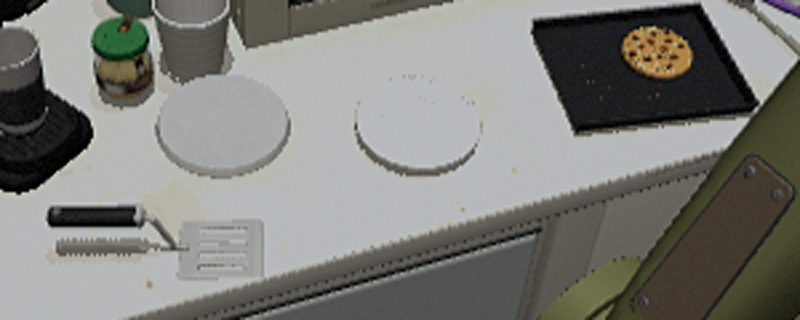

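The crop shows the turner with its open side handle-left, blade to the right, with its shadow below it. The cookie sits at the back right of the tray. I'll go over the tray first for a close wrist look on the way.

Request:
{"fn": "send_rows", "kwargs": {"commands": [[[0, 0, 0], [22, 24, 12], 1], [[0, 0, 0], [22, 24, 12], 1], [[0, 0, 0], [22, 24, 12], 1], [[0, 0, 0], [22, 24, 12], 1], [[0, 0, 0], [22, 24, 12], 1], [[0, 0, 0], [22, 24, 12], 1], [[0, 0, 0], [22, 24, 12], 1], [[0, 0, 0], [22, 24, 12], 1], [[0, 0, 0], [22, 24, 12], 1], [[0, 0, 0], [0, 0, 0], 1]], "force": 100}}

```text
clock: 0.93
tool_pos: [0.4082, -0.3685, 0.3417]
eef_rot: [[0.942, 0.336, 0.006], [0.336, -0.942, 0.001], [0.006, 0.001, -1.0]]
wrist_force: [1.0, 0.2, 0.1]
opening: 0.999
grasp_force: 0.0
```

Run:
```python
from h import *
s=sense(); print(s["tool_pos"],s["qpos"],s["clock"]); save("wrist","pics/w1.png")
```

```text
[ 0.40815387 -0.36853674  0.34174182] [ 52.67724047  18.48184815 -18.7777873   86.0213621    5.78326052
  76.25029816 -36.9111909 ] 0.9333
```

View pics/w1.png

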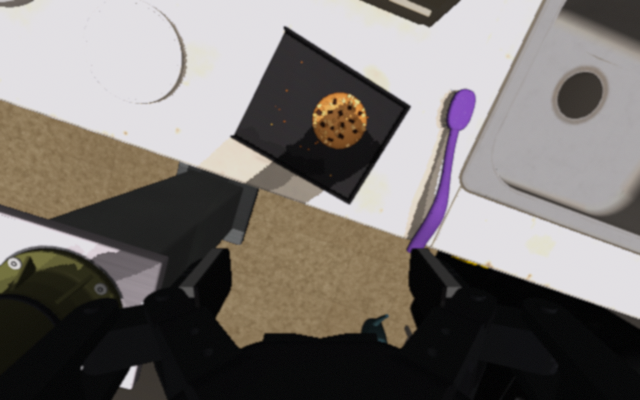

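The wrist view shows the whole tray, with corners near (285,28), (410,106), (350,203) and (232,137). The cookie is at (340,120) and the saucer at (135,50). The left side has no visible rim line, so it looks like the open side.

Run:
```python
from h import *
c=dict(np.load("pics/w1.npz")); W=pts(c); hsv=cv2.cvtColor(c["pixels"],cv2.COLOR_RGB2HSV)
u,v=np.indices((400,640))[::-1]; Z=W[...,2]
def big(m):
    l,lab,s,ce=cv2.connectedComponentsWithStats(m.astype(np.uint8)); return lab==1+s[1:,4].argmax()
co=big((hsv[...,1]>110)&(hsv[...,0]<22)&(hsv[...,2]>90)&(abs(u-340)<40)&(abs(v-120)<40))
co=cv2.morphologyEx(co.astype(np.uint8),cv2.MORPH_CLOSE,np.ones((15,15)))>0
print('depth cookie',np.nanmedian(W[co],0),np.nanpercentile(Z[co],[5,95]))
(cx,cy),r,_=cv2.fitEllipse(max(cv2.findContours(co.astype(np.uint8),0,1)[0],key=len)); print('ell',cx,cy,r,ray(c,cx,cy,.0155))
# tray: points by depth+dark
t=(hsv[...,2]<75)&(u>220)&(u<425)&(v>20)&(v<205)|co
t=big(t&(Z>0)&(Z<.04)); q=W[t]
rc=cv2.minAreaRect((q[:,:2]*1000).astype(np.float32)); print('tray rect depth',rc)
a=np.radians(rc[2]); w,h=rc[1]
if w<h: a+=np.pi/2
e=-np.array([np.cos(a),np.sin(a)]); e=e if e[1]<0 else -e; n=np.array([-e[1],e[0]])
d=(W[...,:2]-np.array(rc[0])/1000); x=d@e; y=d@n
print('dir',e)
for lo in range(-112,113,8):
    m=(x*1000>lo)&(x*1000<lo+8)&(abs(y)<.06)&~co
    m2=(y*1000>lo)&(y*1000<lo+8)&(abs(x)<.08)&~co
    print(lo,np.nanpercentile(Z[m],[50,90]).round(4) if m.any() else 0,np.nanpercentile(Z[m2],[50,90]).round(4) if m2.any() else 0)
s=(Z>.008)&(Z<.03)&(u<200)&(u>75)&(v<115)
q=W[big(s)]; print('saucer',cv2.minEnclosingCircle((q[:,:2]*1000).astype(np.float32)), np.nanmedian(q,0))
m=(abs(u-210)<15)&(abs(v-60)<20); print('table z',np.nanmedian(Z[m]))
```

```text
depth cookie [ 0.48780022 -0.37091932  0.02260029] [0.01800602 0.02496996]
ell 339.12420654296875 119.4669189453125 (53.87140655517578, 54.531673431396484) [ 0.48790771 -0.37135692  0.0155    ]
tray rect depth ((473.732421875, -343.8013916015625), (211.2899169921875, 175.66119384765625), 79.68049621582031)
dir [-0.17913712 -0.98382412]
-112 [0.0069 0.0089] [0.0004 0.0015]
-104 [0.0084 0.0097] [0.4118 0.4173]
-96 [0.0083 0.0096] [0.4092 0.4126]
-88 [0.0084 0.0095] [0.4167 0.4321]
-80 [0.0084 0.0094] [0.3933 0.4263]
-72 [0.0083 0.0095] [0.4067 0.4294]
-64 [0.0085 0.0096] [0.4254 0.4347]
-56 [0.0085 0.0095] [0.4321 0.4419]
-48 [0.0084 0.0094] [0.4222 0.4337]
-40 [0.0083 0.0095] [0.4345 0.4425]
-32 [0.0083 0.0095] [0.4085 0.4286]
-24 [0.0085 0.0096] [0.0099 0.4301]
-16 [0.0084 0.0096] [0.0086 0.0098]
-8 [0.0084 0.0097] [0.0084 0.0096]
0 [0.4313 0.4406] [0.0084 0.0096]
8 [0.4384 0.443 ] [0.0085 0.0097]
16 [0.4262 0.4418] [0.0084 0.0095]
24 [0.4284 0.4351] [0.0084 0.0095]
32 [0.4329 0.4424] [0.0083 0.0095]
40 [0.4319 0.4421] [0.0083 0.0094]
48 [0.4279 0.4359] [0.0084 0.0096]
56 [0.4211 0.4277] [0.0085 0.0096]
64 [0.3918 0.4217] [0.0084 0.0095]
72 [0.3805 0.4109] [0.0085 0.0095]
80 [0.4185 0.4335] [0.0198 0.0233]
88 [0.4124 0.4271] [0.0009 0.0222]
96 [0.0227 0.4149] [0.0004 0.0015]
104 [0.0228 0.024 ] [0.0004 0.0016]
112 [0.0005 0.0015] [0.0004 0.0017]
saucer ((473.6434631347656, -57.860984802246094), 70.55680847167969) [ 0.47767934 -0.05192536  0.01139611]
table z 0.0003503172135097543
```

Request:
{"fn": "send_rows", "kwargs": {"commands": [[[0, 0, 6], [8, 40, -5], 1], [[0, 0, 6], [8, 40, -5], 1], [[0, 0, 6], [8, 40, -5], 1], [[0, 0, 6], [8, 40, -5], 1], [[0, 0, 6], [8, 40, -5], 1], [[0, 0, 6], [8, 40, -5], 1], [[0, 0, 6], [8, 40, -5], 1], [[0, 0, 6], [8, 40, -5], 1], [[0, 0, 6], [8, 40, -5], 1], [[0, 0, 6], [8, 40, -5], 1]]}}

```text
clock: 1.82
tool_pos: [0.4819, 0.0259, 0.2887]
eef_rot: [[0.186, 0.982, -0.0], [0.982, -0.186, -0.001], [-0.001, -0.0, -1.0]]
wrist_force: [1.0, -0.3, -0.2]
opening: 1.004
grasp_force: 0.0
```

Request:
{"fn": "send_rows", "kwargs": {"commands": [[[6, -1.1, 0], [0, 0, 0], 1], [[6, -1.1, 0], [0, 0, 0], 1], [[6, -1.1, 0], [0, 0, 0], 1], [[6, -1.1, 0], [0, 0, 0], 1], [[6, -1.1, 0], [0, 0, 0], 1], [[6, -1.1, 0], [0, 0, 0], 1], [[0, 0, 0], [0, 0, 0], 1], [[0, 0, 0], [0, 0, 0], 1]]}}

```text
clock: 2.48
tool_pos: [0.4818, 0.0227, 0.2879]
eef_rot: [[0.16, 0.981, 0.108], [0.787, -0.193, 0.586], [0.596, -0.009, -0.803]]
wrist_force: [0.7, 0.3, 0.1]
opening: 1.002
grasp_force: 0.0
```

Run:
```python
from h import *
s=sense(); print(s["tool_pos"],s["eef_rot"].round(3) if hasattr(s["eef_rot"],'round') else s["eef_rot"],s["qpos"],s["clock"])
```

```text
[0.48176408 0.02269179 0.28791957] [[ 0.16   0.981  0.108]
 [ 0.787 -0.193  0.586]
 [ 0.596 -0.009 -0.803]] [ 55.53764596  22.15904323 -49.55031232 107.81977792 -23.55390596
  58.23126882   9.77035009] 2.4833
```

Request:
{"fn": "send_rows", "kwargs": {"commands": [[[-6, 1.1, 0], [-13, 28, 0], 1], [[-6, 1.1, 0], [-13, 28, 0], 1], [[-6, 1.1, 0], [-13, 28, 0], 1], [[-6, 1.1, 0], [-13, 28, 0], 1], [[-6, 1.1, 0], [-13, 28, 0], 1], [[-6, 1.1, 0], [-13, 28, 0], 1], [[0, 0, -4.5], [0, 0, 0], 1], [[0, 0, -4.5], [0, 0, 0], 1], [[0, 0, 0], [0, 0, 0], 1]]}}

```text
clock: 3.23
tool_pos: [0.4083, 0.1838, 0.2897]
eef_rot: [[0.336, 0.942, 0.012], [0.941, -0.336, 0.047], [0.049, -0.004, -0.999]]
wrist_force: [-0.1, -0.2, 0.5]
opening: 0.998
grasp_force: 0.0
```

Run:
```python
from h import *
s=sense(); print(s["tool_pos"],s["eef_rot"],s["clock"]); save("wrist","pics/w2.png")
```

```text
[0.4083249  0.18375153 0.28970264] [[ 0.33614941  0.94172931  0.01222658]
 [ 0.94054904 -0.33634273  0.0473399 ]
 [ 0.04869369 -0.00441358 -0.99880401]] 3.2333
```

View pics/w2.png

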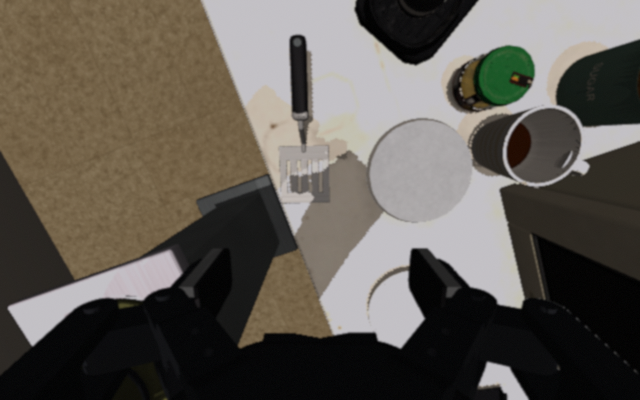

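The wrist view shows the handle from (297,38) to (302,118), the blade at (305,173), the kettle base at (420,170), and the jar and mug to the right.

Run:
```python
from h import *
c=dict(np.load("pics/w2.npz")); W=pts(c); V=cv2.cvtColor(c["pixels"],cv2.COLOR_RGB2HSV)[...,2]
u,v=np.indices((400,640))[::-1]
m=(V<75)&(abs(u-298)<20)&(v>28)&(v<128)&(W[...,2]>.045)
q=W[m]; print(m.sum(),np.nanpercentile(q[:,2],[5,50,95]))
vv,uu=np.nonzero(m); r=cv2.minAreaRect(np.c_[uu,vv].astype(np.float32)); print(r)
b=cv2.boxPoints(r); b=b[b[:,1].argsort()]; hi=b[:2].mean(0); lo=b[2:].mean(0)
for h in (.058,.064): 
    A=ray(c,*hi,h);B=ray(c,*lo,h); d=(B-A)[:2]; L=np.hypot(*d); d/=L
    print(h,A,B,'L',L,'ang',np.degrees(np.arctan2(d[1],d[0])),'grip',A[:2]+d*.072,'blade',A[:2]+d*.170)
bl=(abs(u-304)<30)&(abs(v-173)<34)&(W[...,2]>-.01)&(W[...,2]<.02)
for p in ((279,146),(328,145),(330,202),(280,203)): print(ray(c,*p,.002))
```

```text
1190 [0.0599512  0.06376747 0.06546132]
((298.6399230957031, 77.53778076171875), (85.18936157226562, 16.188199996948242), 88.40885925292969)
0.058 [0.44262748 0.35984217 0.058     ] [0.41190612 0.26946206 0.058     ] L 0.0954587143466553 ang -108.77355189899376 grip [0.41945581 0.29167272] blade [0.3879166  0.19888652]
0.064 [0.44241281 0.35793504 0.064     ] [0.41217946 0.26899061 0.064     ] L 0.09394235122201088 ang -108.77355189899376 grip [0.41924114 0.28976559] blade [0.38770193 0.19697939]
[0.36854693 0.25023881 0.002     ]
[0.435498   0.22790671 0.002     ]
[0.4106703  0.14774918 0.002     ]
[0.33944273 0.17140705 0.002     ]
```

Request:
{"fn": "send_rows", "kwargs": {"commands": [[[-0.7, 0.2, 0.2], [2.9, 27, -28], 0.6], [[-0.7, 0.2, 0.2], [2.9, 27, -28], 0.6], [[-0.7, 0.2, 0.2], [2.9, 27, -28], 0.6], [[-0.7, 0.2, 0.2], [2.9, 27, -28], 0.6], [[0, 0, 0], [0, 0, 0], 0.6], [[0, 0, 0], [0, 0, 0], 0.6]]}}

```text
clock: 3.78
tool_pos: [0.4201, 0.2897, 0.1752]
eef_rot: [[0.322, 0.947, -0.008], [0.947, -0.322, -0.001], [-0.003, -0.008, -1.0]]
wrist_force: [1.3, 1.1, 0.4]
opening: 0.599
grasp_force: 0.0
```

Request:
{"fn": "send_rows", "kwargs": {"commands": [[[0, -0.4, 0], [0, 1.6, -30], 0.6], [[0, 0, 0], [0, 0, -30], 0.6], [[0, 0, 0], [0, 0, -30], 0.6], [[0, 0, 0], [0, 0, -29], 0.6], [[0, 0, 0], [0, 0, -20], 0.6], [[0, 0, 0], [0, 0, 0], 0.6], [[0, 0, 0], [0, 0, 0], 0.6]]}}

```text
clock: 4.37
tool_pos: [0.4217, 0.2891, 0.0383]
eef_rot: [[0.327, 0.945, 0.002], [0.945, -0.327, -0.001], [-0.0, 0.002, -1.0]]
wrist_force: [0.5, 0.2, 0.5]
opening: 0.599
grasp_force: 0.0
```

Run:
```python
from h import *
s=sense(); print(s["tool_pos"],s["eef_rot"],s["clock"],s["wrist_force"]); 
for n in ("side","wrist"): save(n,f"pics/{n}3.png")
a=cv2.imread('pics/side3.png')[200:300,180:340]; b=cv2.imread('pics/wrist3.png')
cv2.imwrite('pics/c3.png',np.vstack([cv2.resize(a,(480,300)),cv2.resize(b,(480,300))]))
```

```text
[0.42173457 0.28912448 0.03833278] [[ 3.27433968e-01  9.44872465e-01  1.73812086e-03]
 [ 9.44874059e-01 -3.27433223e-01 -7.05556160e-04]
 [-9.75420737e-05  1.87332836e-03 -9.99998241e-01]] 4.3667 [0.46023403 0.18144839 0.47208351]
```

View pics/c3.png

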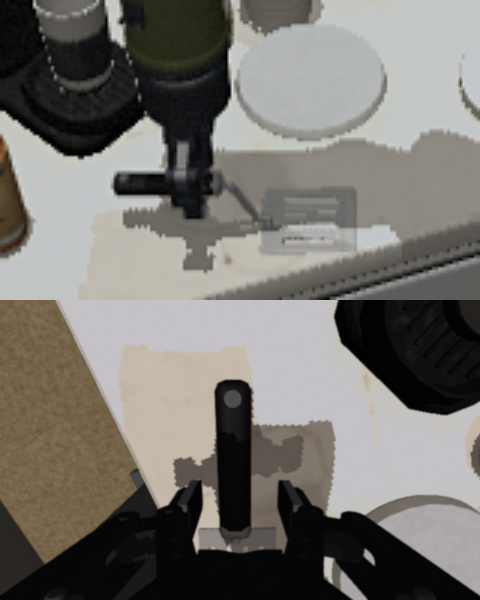

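The fingers straddle the handle, which sits about 2 mm left of centre. I'll nudge the tool and close.

Request:
{"fn": "send_rows", "kwargs": {"commands": [[[0, 0, 0], [-2, 1, -3], 0.6], [[0, 0, 0], [0, 0, 0], 0.3], [[0, 0, 0], [0, 0, 0], 0.1], [[0, 0, 0], [0, 0, 0], 0], [[0, 0, 0], [0, 0, 0], 0], [[0, 0, 0], [0, 0, 0], 0], [[0, 0, 0], [0, 0, 0], 0], [[0, 0, 0], [0, 0, 0], 0]], "force": 110}}

```text
clock: 5.13
tool_pos: [0.4193, 0.2916, 0.0349]
eef_rot: [[0.327, 0.945, 0.002], [0.945, -0.327, 0.0], [0.001, 0.002, -1.0]]
wrist_force: [0.4, 0.3, 5.9]
opening: 0.21
grasp_force: 107.4
```

Request:
{"fn": "send_rows", "kwargs": {"commands": [[[0, 0, 0], [0, 0, 15], 0], [[0, 0, 0], [0, 0, 30], 0], [[0, 0, 0], [0, 0, 35], 0], [[0, 0, 0], [0, 0, 35], 0], [[0, 0, 0.7], [9, -30, 10], 0], [[0, 0, 1], [9, -36, 0], 0], [[0, 0, 1], [9, -38, 0], 0], [[0, 0, 1], [9, -38, 0], 0], [[0, 0, 1], [9, -38, 0], 0], [[0, 0, 1], [9, -38, 0], 0]]}}

```text
clock: 5.97
tool_pos: [0.4727, 0.0714, 0.1593]
eef_rot: [[0.23, 0.973, 0.001], [0.973, -0.23, -0.0], [0.0, 0.001, -1.0]]
wrist_force: [0.5, 0.1, -1.5]
opening: 0.217
grasp_force: 107.7
```

Request:
{"fn": "send_rows", "kwargs": {"commands": [[[0, 0, 1], [9, -38, 0], 0], [[0, 0, 1], [9, -38, 0], 0], [[0, 0, 1], [9, -38, 0], 0], [[0, 0, 0], [9, -38, 0], 0], [[0, 0, 0], [9, -38, 0], 0], [[0, 0, 0], [7, -38, 0], 0], [[0, 0, 0], [0, -10, 0], 0], [[0, 0, 0], [0, 0, 0], 0], [[0, 0, 0], [0, 0, 0], 0]]}}

```text
clock: 6.72
tool_pos: [0.5243, -0.1648, 0.1589]
eef_rot: [[0.181, 0.983, -0.0], [0.983, -0.181, 0.001], [0.001, -0.0, -1.0]]
wrist_force: [-0.1, 1.3, -1.1]
opening: 0.214
grasp_force: 107.8
```

Run:
```python
from h import *
s=sense(); print(s["tool_pos"],s["eef_rot"],s["clock"],s["wrist_force"],s["opening"],s["qpos"]); 
for n in ("side","wrist"): save(n,f"pics/{n}4.png")
a=cv2.imread('pics/side4.png')[120:280,320:560]; b=cv2.imread('pics/wrist4.png')
cv2.imwrite('pics/c4.png',np.vstack([cv2.resize(a,(450,300)),cv2.resize(b,(450,300))]))
```

```text
[ 0.52433968 -0.1647739   0.15887457] [[ 1.81453126e-01  9.83399594e-01 -3.61190341e-05]
 [ 9.83398719e-01 -1.81452915e-01  1.34092365e-03]
 [ 1.31210987e-03 -2.78834200e-04 -9.99999100e-01]] 6.7167 [-0.11264785  1.27179407 -1.05174728] 0.21356012900191573 [ 42.57841713  30.94804339 -42.73226103 103.14647484  24.88210819
  55.73129376 -20.90479255]
```

View pics/c4.png

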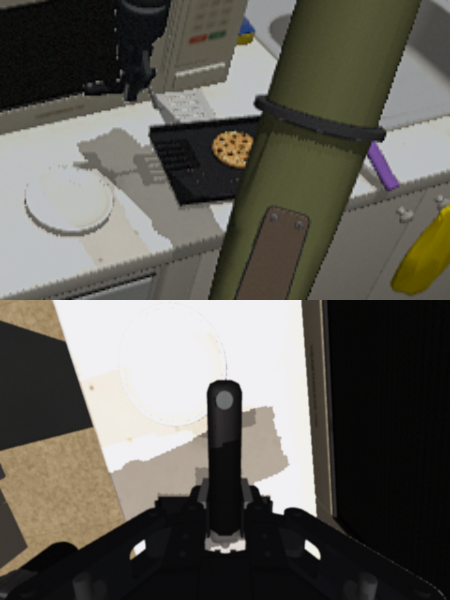

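The turner is held with its blade in front of the tray in the side view, blade at about crop (190,100), and the handle lies straight in the jaws in the wrist view. Next I check the blade's level and centre from the depth map.

```bash
cat > bl.py <<'E'
from h import *
import sys
def blade(f,tool,R,zlo,zhi):
    c=dict(np.load(f)); W=pts(c); e=-np.array(R)[:2,0]; n=np.array([-e[1],e[0]])
    d=W[...,:2]-np.array(tool)[:2]; x=d@e; y=d@n; z=W[...,2]
    m=(x>.045)&(x<.16)&(abs(y)<.055)&(z>zlo)&(z<zhi)
    A=np.c_[x[m]-.098,y[m],np.ones(m.sum())]; co=np.linalg.lstsq(A,z[m],rcond=None)[0]
    print(m.sum(),'slope deg x,y',np.degrees(co[:2]).round(2),'z at .098',co[2].round(4),'xr',np.percentile(x[m],[1,99]).round(4),'yr',np.percentile(y[m],[1,99]).round(4))
if __name__=="__main__":
    s=sense(); blade(sys.argv[1],s["tool_pos"],s["eef_rot"],float(sys.argv[2]),float(sys.argv[3]))
E
python3 bl.py pics/side4.npz .105 .145
```

```text
392 slope deg x,y [-2.13  0.01] z at .098 0.1269 xr [0.0501 0.1419] yr [-0.0367  0.0359]
```

Request:
{"fn": "send_rows", "kwargs": {"commands": [[[0, 0, 0], [1, -2, -28], 0], [[0, 0, 0], [0, 0, -30], 0], [[0, 0, 0], [0, 0, -28], 0], [[0, 0, 0], [0, 0, -18], 0], [[0, 0, 0], [0, 0, -7], 0], [[0, 0, 0], [0, 0, -2], 0], [[0, 0, 0], [0, 0, 0], 0], [[0, 0, 0], [0, 0, 0], 0]]}}

```text
clock: 7.48
tool_pos: [0.5269, -0.1661, 0.0477]
eef_rot: [[0.179, 0.984, 0.003], [0.984, -0.179, -0.0], [0.0, 0.003, -1.0]]
wrist_force: [0.5, -0.3, -0.7]
opening: 0.216
grasp_force: 107.7
```

```bash
python3 - <<'E'
from h import *
s=sense(); print(s["tool_pos"],s["wrist_force"],s["ft_torque"]); save("side","pics/side5.png")
c=cv2.imread("pics/side5.png")[150:270,350:530]; cv2.imwrite("pics/c5.png",cv2.resize(c,(720,480)))
E
python3 bl.py pics/side5.npz .006 .016
```

```text
[ 0.52689221 -0.16611014  0.04773297] [ 0.52083945 -0.26345125 -0.72834515] [0.09127787 0.01997625 0.00469126]
580 slope deg x,y [-1.66  0.28] z at .098 0.0118 xr [0.0579 0.1592] yr [-0.054   0.0541]
```

View pics/c5.png

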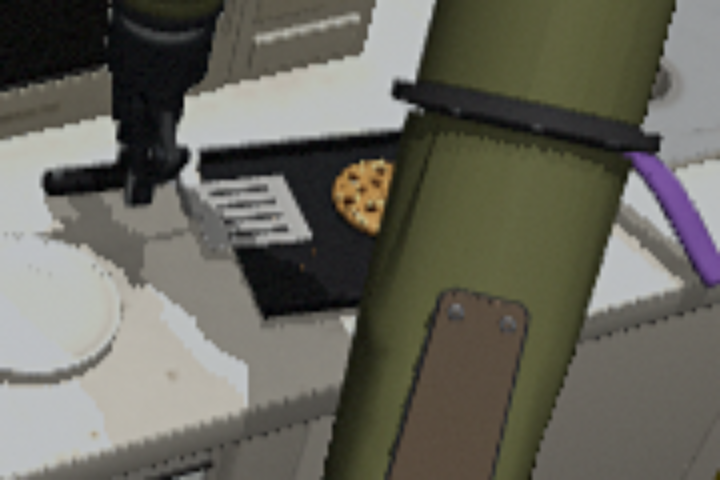

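The side view shows the blade over the tray floor, lined up with the cookie. I'll lower it until it touches.

Request:
{"fn": "send_rows", "kwargs": {"commands": [[[0, 0, 0], [0, 0, -2], 0], [[0, 0, 0], [0, 0, -1.5], 0], [[0, 0, 0], [0, 0, 0], 0], [[0, 0, 0], [0, 0, 0], 0]]}}

```text
clock: 7.87
tool_pos: [0.5262, -0.1669, 0.0434]
eef_rot: [[0.18, 0.984, 0.002], [0.984, -0.18, -0.0], [0.0, 0.002, -1.0]]
wrist_force: [-0.2, 0.4, 0.7]
opening: 0.212
grasp_force: 107.9
```

Request:
{"fn": "send_rows", "kwargs": {"commands": [[[0, 0, 0], [0, 0, -1], 0], [[0, 0, 0], [0, 0, 0], 0], [[0, 0, 0], [0, 0, 0], 0]]}}

```text
clock: 8.12
tool_pos: [0.5264, -0.1665, 0.0426]
eef_rot: [[0.18, 0.984, 0.002], [0.984, -0.18, -0.0], [0.0, 0.002, -1.0]]
wrist_force: [0.0, 1.5, 5.3]
opening: 0.212
grasp_force: 109.0
```

Request:
{"fn": "send_rows", "kwargs": {"commands": [[[0, 0, 0], [-2.2, -11.8, 0], 0], [[0, 0, 0], [-2.2, -11.8, 0], 0], [[0, 0, 0], [-2.1, -11.8, 0], 0], [[0, 0, 0], [-2.2, -11.8, 0], 0], [[0, 0, 0], [-2.1, -11.8, 0], 0], [[0, 0, 0], [-2.2, -11.8, 0], 0], [[0, 0, 0], [-2.1, -11.8, 0], 0], [[0, 0, 0], [-2.2, -11.8, 0], 0], [[0, 0, 0], [0, 0, 0], 0]]}}

```text
clock: 8.87
tool_pos: [0.5095, -0.2629, 0.043]
eef_rot: [[0.182, 0.983, 0.004], [0.983, -0.182, -0.001], [-0.0, 0.004, -1.0]]
wrist_force: [1.8, -2.8, 4.1]
opening: 0.219
grasp_force: 108.7
```

Request:
{"fn": "send_rows", "kwargs": {"commands": [[[0, 0, 0], [-1.5, -8, 0], 0], [[0, 0, 0], [-1.5, -8, 0], 0], [[0, 0, 0], [-1.4, -8, 0], 0], [[0, 0, 0], [-1.5, -8, 0], 0], [[0, 0, 0], [-1.1, -6, 0], 0], [[0, 0, 0], [0, 0, 0], 0], [[0, 0, 0], [0, 0, 0], 0]]}}

```text
clock: 9.45
tool_pos: [0.503, -0.2992, 0.0431]
eef_rot: [[0.18, 0.984, 0.004], [0.984, -0.18, -0.0], [0.0, 0.004, -1.0]]
wrist_force: [0.9, 0.6, 7.0]
opening: 0.214
grasp_force: 109.0
```

Run:
```python
from h import *
s=sense(); print(s["tool_pos"],s["wrist_force"],s["ft_torque"])
for n in("scene","side"): save(n,f"pics/{n}6.png")
c=cv2.imread("pics/side6.png")[150:270,350:530]; d=cv2.imread("pics/scene6.png")[140:230,370:505]; cv2.imwrite("pics/c6.png",np.hstack([cv2.resize(c,(400,267)),cv2.resize(d,(400,267))]))
```

```text
[ 0.50300074 -0.29919484  0.04305862] [0.85188197 0.56134031 7.01322041] [-0.08624077 -0.11142773  0.04578031]
```

View pics/c6.png

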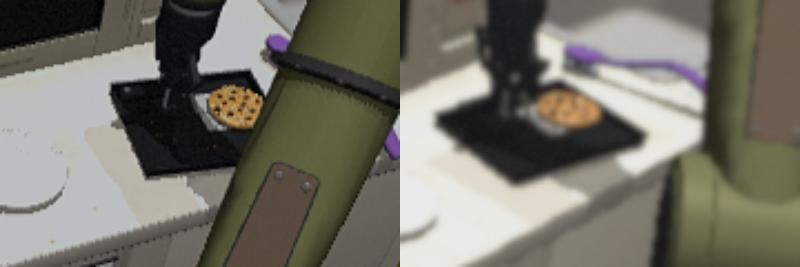

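Both views show the blade at least partly under the cookie. The next step measures the cookie's position on it.

```bash
cat > ck.py <<'E'
from h import *
import sys
def ck(f,zlo=.005,zhi=.3):
    c=dict(np.load(f)); W=pts(c); hsv=cv2.cvtColor(c["pixels"],cv2.COLOR_RGB2HSV); Z=W[...,2]
    m=((hsv[...,1]>90)&(hsv[...,0]<24)&(hsv[...,2]>70)&(Z>zlo)&(Z<zhi)&(W[...,1]>-.47)&(W[...,1]<.1)&(W[...,0]>.38)&(W[...,0]<.6)).astype(np.uint8)
    l,lab,s,ce=cv2.connectedComponentsWithStats(m); k=1+s[1:,4].argmax(); m=cv2.morphologyEx((lab==k).astype(np.uint8),cv2.MORPH_CLOSE,np.ones((7,7)))>0
    q=W[m]; q=q[np.isfinite(q[:,0])]; top=q[q[:,2]>np.percentile(q[:,2],40)]
    A=np.c_[q[:,:2]-q[:,:2].mean(0),np.ones(len(q))]; co=np.linalg.lstsq(A,q[:,2],rcond=None)[0]
    (cx,cy),r=cv2.minEnclosingCircle((q[:,:2]*1000).astype(np.float32))
    s=sense(); R=np.array(s["eef_rot"]); e=-R[:2,0]; n=np.array([-e[1],e[0]]); d=np.array([cx,cy])/1000-s["tool_pos"][:2]; t=np.array([cx,cy])/1000-[.474,-.344]
    print(f,len(q),'circle',round(cx,1),round(cy,1),round(r,1),'z',np.percentile(q[:,2],[5,50,95]).round(4),'along,across turner from blade centre',round(d@e-.098,4),round(d@n,4),'tray',round(t@[-.179,-.984],4),round(t@[.984,-.179],4),'slope',np.degrees(co[:2]).round(1))
for f in sys.argv[1:]: ck(f)
E
python3 ck.py pics/side6.npz pics/scene6.npz
```

```text
pics/side6.npz 360 circle 482.3 -410.7 49.3 z [0.0185 0.0259 0.0301] along,across turner from blade centre 0.0154 -0.0003 tray 0.0641 0.0201 slope [ 1.3 -2.8]
pics/scene6.npz 217 circle 492.5 -412.6 59.6 z [0.0079 0.0227 0.0276] along,across turner from blade centre 0.0155 0.01 tray 0.0642 0.0304 slope [-1.5  2.4]
```

Request:
{"fn": "send_rows", "kwargs": {"commands": [[[0, 0, 0], [-0.8, -4.5, 0], 0], [[0, 0, 0], [-0.8, -4.5, 0], 0], [[0, 0, 0], [0, 0, 0], 0], [[0, 0, 0], [0, 0, 0], 0]]}}

```text
clock: 9.88
tool_pos: [0.5015, -0.3076, 0.0431]
eef_rot: [[0.179, 0.984, 0.004], [0.984, -0.179, 0.0], [0.001, 0.004, -1.0]]
wrist_force: [1.2, 1.6, 7.8]
opening: 0.214
grasp_force: 109.2
```

Request:
{"fn": "send_rows", "kwargs": {"commands": [[[0, 0, 0], [0, 0, 3], 0], [[0, 0, 0], [0, 0, 5], 0], [[-0.8, 0.15, 0], [0, 0, 7], 0], [[-0.8, 0.15, 0], [0, 0, 9], 0], [[-0.8, 0.15, 0], [0, 0, 10], 0], [[0, 0, 0], [0, 0, 11], 0], [[0, 0, 0], [0, 0, 10], 0], [[0, 0, 0], [0, 0, 6], 0], [[0, 0, 0], [0, 0, 3], 0], [[0, 0, 0], [0, 0, 0], 0]]}}

```text
clock: 10.72
tool_pos: [0.5003, -0.3085, 0.1069]
eef_rot: [[0.18, 0.984, -0.006], [0.983, -0.18, -0.042], [-0.043, 0.002, -0.999]]
wrist_force: [0.6, 0.4, -2.0]
opening: 0.217
grasp_force: 107.7
```

```bash
python3 - <<'E'
from h import *
s=sense(); print(s["tool_pos"],s["wrist_force"],s["ft_torque"])
for n in("scene","side"): save(n,f"pics/{n}7.png")
c=cv2.imread("pics/side7.png")[130:270,350:530]; d=cv2.imread("pics/scene7.png")[120:230,370:511]; cv2.imwrite("pics/c7.png",np.hstack([cv2.resize(c,(400,310)),cv2.resize(d,(400,310))]))
E
python3 ck.py pics/side7.npz pics/scene7.npz
```

```text
[ 0.50027761 -0.30849798  0.10688615] [ 0.6148321   0.42034587 -2.04530703] [ 0.24558076 -0.05451924 -0.00414771]
pics/side7.npz 368 circle 477.6 -414.7 48.0 z [0.0854 0.0928 0.0967] along,across turner from blade centre 0.0105 -0.0025 tray 0.0689 0.0162 slope [-2.1  5.4]
pics/scene7.npz 159 circle 469.2 -399.0 37.4 z [0.0839 0.0913 0.0949] along,across turner from blade centre -0.0034 -0.0136 tray 0.0549 0.0051 slope [ 2.4 -4.4]
```

View pics/c7.png

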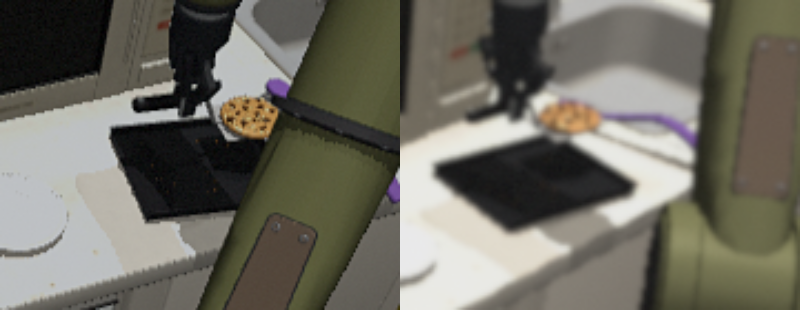

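The cookie rides on the blade clear of the tray in both views. Now I carry it smoothly to the saucer.

Request:
{"fn": "send_rows", "kwargs": {"commands": [[[0, 0, 0], [0, 4, 3], 0], [[0, 0, 0], [0, 8, 4], 0], [[0, 0, 0], [-0.5, 13, 4], 0], [[0, 0, 0], [-0.5, 18, 4], 0], [[0, 0, 0], [-1, 22, 4], 0], [[0, 0, 0], [-1, 22, 4], 0], [[0, 0, 0], [-1, 22, 4], 0], [[0, 0, 0], [-1, 22, 4], 0], [[0, 0, 0], [-1, 22, 3], 0], [[0, 0, 0], [-1, 22, 2], 0]]}}

```text
clock: 11.65
tool_pos: [0.4928, -0.1305, 0.1427]
eef_rot: [[0.178, 0.984, -0.006], [0.983, -0.178, -0.042], [-0.042, 0.002, -0.999]]
wrist_force: [0.5, 0.4, -2.2]
opening: 0.215
grasp_force: 107.7
```

Request:
{"fn": "send_rows", "kwargs": {"commands": [[[0, 0, 0], [-1, 22, 0], 0], [[0, 0, 0], [-1, 22, 0], 0], [[0, 0, 0], [-1, 22, 0], 0], [[0, 0, 0], [-1, 22, 0], 0], [[0, 0, 0], [-1, 20, 0], 0], [[0, 0, 0], [0, 16, 0], 0], [[0, 0, 0], [0, 12, 0], 0], [[0, 0, 0], [0, 8, 0], 0], [[0, 0, 0], [0, 5, 0], 0], [[0, 0, 0], [0, 3, 0], 0]]}}

```text
clock: 12.48
tool_pos: [0.4879, 0.0194, 0.142]
eef_rot: [[0.179, 0.984, -0.007], [0.983, -0.179, -0.042], [-0.042, 0.001, -0.999]]
wrist_force: [-0.4, 0.1, -2.4]
opening: 0.213
grasp_force: 107.7
```

Request:
{"fn": "send_rows", "kwargs": {"commands": [[[0, 0, 0], [0, 0, 0], 0], [[0, 0, 0], [0, 0, 0], 0]]}}

```text
clock: 12.65
tool_pos: [0.488, 0.0182, 0.1419]
eef_rot: [[0.181, 0.984, -0.007], [0.983, -0.181, -0.042], [-0.043, 0.001, -0.999]]
wrist_force: [-0.4, 1.0, -1.6]
opening: 0.214
grasp_force: 107.7
```

```bash
cat > bl2.py <<'E'
from h import *
import sys
# height profile along the turner, dark/steel points beside cookie
f=sys.argv[1]; s=sense(); R=np.array(s["eef_rot"]); t=np.array(s["tool_pos"])
c=dict(np.load(f)); W=pts(c); hsv=cv2.cvtColor(c["pixels"],cv2.COLOR_RGB2HSV)
L=(W-t)@R; x=-L[...,0]; y=L[...,1]; z=-L[...,2]   # turner-like frame at TCP
ck=cv2.dilate(((hsv[...,1]>80)&(hsv[...,2]>60)).astype(np.uint8),np.ones((3,3)))>0
for nm,m in (("steel",~ck&(x>.05)&(x<.16)&(abs(y)<.045)&(z>-.06)&(z<-.02)),("cookie",ck&(x>.03)&(x<.2)&(abs(y)<.06)&(z>-.06)&(z<.01))):
    if m.sum()<10: print(nm,m.sum()); continue
    A=np.c_[x[m]-.098,y[m],np.ones(m.sum())]; co=np.linalg.lstsq(A,z[m],rcond=None)[0]
    (cx,cy),r=cv2.minEnclosingCircle((np.c_[x[m],y[m]]*1000).astype(np.float32))
    print(nm,m.sum(),'slope',np.degrees(co[:2]).round(2),'z098',co[2].round(4),'xr',np.percentile(x[m],[2,98]).round(4),'yr',np.percentile(y[m],[2,98]).round(4),'circ',round(cx,1),round(cy,1),round(r,1))
E
python3 - <<'E'
from h import *
s=sense(); print(s["tool_pos"],s["wrist_force"],s["ft_torque"],s["clock"])
for n in("scene","side"): save(n,f"pics/{n}8.png")
E
python3 ck.py pics/side8.npz pics/scene8.npz; for n in side scene; do python3 bl2.py pics/${n}8.npz; done
```

```text
[0.48800311 0.01817093 0.14185058] [-0.44186301  0.98237923 -1.63758978] [ 0.16265846 -0.06550435  0.00600424] 12.65
pics/side8.npz 471 circle 461.1 -80.9 40.7 z [0.1219 0.1283 0.1322] along,across turner from blade centre 0.004 -0.0085 tray -0.2566 -0.0598 slope [ 2.6 -2.1]
pics/scene8.npz 220 circle 511.9 -152.2 128.2 z [0.1203 0.1272 0.1308] along,across turner from blade centre 0.0649 0.0543 tray -0.1955 0.0029 slope [-6.1  7.7]
steel 57 slope [-1.01  0.21] z098 -0.0323 xr [0.0506 0.1392] yr [-0.0361  0.034 ] circ 98.7 -1.1 53.4
cookie 548 slope [0.51 1.65] z098 -0.0193 xr [0.0625 0.1392] yr [-0.0443  0.0314] circ 105.3 -2.4 48.8
steel 33 slope [2.91 0.78] z098 -0.0312 xr [0.0518 0.1357] yr [-0.0355  0.0326] circ 95.9 -0.4 51.4
cookie 290 slope [1.85 3.33] z098 -0.0199 xr [0.0608 0.1352] yr [-0.0456  0.0265] circ 99.5 -8.3 43.3
```

Request:
{"fn": "send_rows", "kwargs": {"commands": [[[4.9, -0.9, 0], [2, 0, -3], 0], [[4.9, -0.9, 0], [2, 0, -3], 0], [[4.4, -0.8, 0], [1, -1, -3], 0], [[0, 0, 0], [0, 0, 0], 0], [[0, 0, 0], [0, 0, 0], 0]]}}

```text
clock: 13.17
tool_pos: [0.4926, 0.0154, 0.1323]
eef_rot: [[0.181, 0.983, 0.037], [0.961, -0.185, 0.204], [0.207, -0.001, -0.978]]
wrist_force: [0.5, 0.0, -2.5]
opening: 0.214
grasp_force: 107.8
```

Request:
{"fn": "send_rows", "kwargs": {"commands": [[[4.6, -0.8, 0], [0, 1, -3], 0], [[4.6, -0.8, 0], [0, 1, -3], 0], [[4.6, -0.8, 0], [0, 0, -3], 0], [[4.6, -0.8, 0], [0, 0, 0], 0], [[0, 0, 0], [0, 0, 0], 0], [[0, 0, 0], [0, 0, 0], 0], [[0, 0, 0], [0, 0, 0], 0]]}}

```text
clock: 13.75
tool_pos: [0.4933, 0.0212, 0.1246]
eef_rot: [[0.154, 0.984, 0.089], [0.847, -0.178, 0.5], [0.508, -0.001, -0.861]]
wrist_force: [-1.0, 0.7, -1.6]
opening: 0.216
grasp_force: 107.8
```

```bash
python3 - <<'E'
from h import *
s=sense(); print(s["tool_pos"],s["wrist_force"],s["ft_torque"],s["clock"])
for n in("scene","side"): save(n,f"pics/{n}9.png")
E
python3 ck.py pics/side9.npz ; for n in side scene; do python3 bl2.py pics/${n}9.npz; done
```

```text
[0.49327898 0.02124178 0.12457146] [-1.0395247   0.69201608 -1.58366375] [-0.5992564   0.08133103 -0.01440849] 13.75
pics/side9.npz 331 circle 465.5 -72.3 38.5 z [0.029  0.0483 0.061 ] along,across turner from blade centre -0.0142 -0.0093 tray -0.2659 -0.057 slope [ 9.9 28.4]
steel 211 slope [-12.69   4.18] z098 -0.0378 xr [0.0552 0.157 ] yr [-0.0435  0.0352] circ 109.9 0.1 65.0
cookie 431 slope [-2.77 -0.84] z098 -0.0208 xr [0.0895 0.1752] yr [-0.0469  0.0448] circ 130.0 4.8 55.2
steel 143 slope [-12.64   0.5 ] z098 -0.041 xr [0.0568 0.1584] yr [-0.0441  0.0355] circ 107.3 -7.2 63.3
cookie 177 slope [-1.84 -2.23] z098 -0.0261 xr [0.0858 0.1685] yr [-0.0477  0.0114] circ 128.5 -9.3 53.6
```

Request:
{"fn": "send_rows", "kwargs": {"commands": [[[0, 0, 0], [1.4, 8, 0], 0], [[0, 0, 0], [1.4, 8, 0], 0], [[0, 0, 0], [1.4, 8, 0], 0], [[0, 0, 0], [1.4, 8, 0], 0], [[0, 0, 0], [0, 0, 0], 0]]}}

```text
clock: 14.27
tool_pos: [0.4986, 0.0546, 0.1246]
eef_rot: [[0.152, 0.984, 0.089], [0.846, -0.177, 0.503], [0.511, -0.001, -0.86]]
wrist_force: [-0.5, 0.9, -2.2]
opening: 0.214
grasp_force: 107.8
```

```bash
python3 - <<'E'
from h import *
s=sense(); print(s["tool_pos"],s["wrist_force"],s["ft_torque"],s["clock"])
for n in("scene","side"): save(n,f"pics/{n}10.png")
E
python3 ck.py pics/side10.npz ; for n in side; do python3 bl2.py pics/${n}10.npz; done
```

```text
[0.49858144 0.05460263 0.12462423] [-0.50972258  0.86934046 -2.15507873] [-0.50678229  0.09490502  0.06432095] 14.2667
pics/side10.npz 407 circle 467.1 -67.1 40.3 z [0.0256 0.0377 0.0456] along,across turner from blade centre 0.0082 -0.0081 tray -0.2712 -0.0564 slope [ 7.1 14.1]
steel 375 slope [-13.52   2.29] z098 -0.0376 xr [0.0552 0.1543] yr [-0.0424  0.0365] circ 106.4 -3.7 63.5
cookie 500 slope [13.08  1.28] z098 -0.0266 xr [0.117  0.1928] yr [-0.0462  0.034 ] circ 155.7 4.7 53.9
```

Request:
{"fn": "send_rows", "kwargs": {"commands": [[[0, 0, 0], [1.4, 8, 0], 0], [[0, 0, 0], [1.4, 8, 0], 0], [[0, 0, 0], [1.4, 8, 0], 0], [[0, 0, 0], [1.4, 8, 0], 0], [[0, 0, 0], [1.4, 8, 0], 0], [[0, 0, 0], [1.4, 8, 6], 0], [[0, 0, 0], [1.4, 8, 12], 0], [[0, 0, 0], [0, 5, 20], 0], [[0, 0, 0], [0, 0, 25], 0], [[0, 0, 0], [0, 0, 25], 0]]}}

```text
clock: 15.2
tool_pos: [0.5079, 0.1144, 0.2139]
eef_rot: [[0.154, 0.984, 0.089], [0.846, -0.178, 0.503], [0.511, -0.002, -0.86]]
wrist_force: [1.1, -0.2, -1.7]
opening: 0.214
grasp_force: 107.8
```

```bash
python3 - <<'E'
from h import *
s=sense(); print(s["tool_pos"],s["wrist_force"],s["ft_torque"],s["clock"])
for n in("scene","side"): save(n,f"pics/{n}11.png")
c=dict(np.load("pics/side11.npz")); W=pts(c); hsv=cv2.cvtColor(c["pixels"],cv2.COLOR_RGB2HSV)
u,v=np.indices((400,640))[::-1]
m=(abs(u-357)<45)&(abs(v-226)<32)&(W[...,2]>.008)&(W[...,2]<.06)
print('saucer+cookie',cv2.minEnclosingCircle((W[m][:,:2]*1000).astype(np.float32)),cv2.minAreaRect((W[m][:,:2]*1000).astype(np.float32)))
E
python3 ck.py pics/side11.npz pics/scene11.npz
```

```text
[0.50790501 0.11439163 0.21390793] [ 1.11913578 -0.17644385 -1.69256507] [-0.65606145  0.06906866 -0.05656987] 15.2
saucer+cookie ((458.13250732421875, -22.483211517333984), 111.0146484375) ((455.9502258300781, -31.008575439453125), (136.95709228515625, 210.15225219726562), 33.20692443847656)
pics/side11.npz 457 circle 466.6 -65.4 40.8 z [0.0209 0.0269 0.0313] along,across turner from blade centre 0.061 -0.0097 tray -0.2728 -0.0572 slope [ 2.5 -1.3]
pics/scene11.npz 223 circle 463.4 -58.7 37.8 z [0.0181 0.0253 0.0295] along,across turner from blade centre 0.0558 -0.0133 tray -0.2789 -0.0615 slope [ 3.3 -4.7]
```

Request:
{"fn": "send_rows", "kwargs": {"commands": [[[-6, 1.1, 0], [0, 0, 0], 0], [[-6, 1.1, 0], [0, 0, 0], 0], [[-6, 1.1, 0], [0, 0, 0], 0], [[-6, 1.1, 0], [-1, -20, 0], 0], [[-6, 1.1, 0], [-1, -30, 0], 0], [[-0.2, 0, 0], [-1, -35, -3], 0], [[0, 0, 0], [-2, -35, -3], 0], [[0, 0, 0], [-2, -35, -3], 0], [[0, 0, 0], [-2, -35, -3], 0], [[0, 0, 0], [-2, -35, -3], 0]]}}

```text
clock: 16.13
tool_pos: [0.4971, -0.1128, 0.197]
eef_rot: [[0.18, 0.984, -0.001], [0.984, -0.18, 0.0], [0.0, -0.001, -1.0]]
wrist_force: [1.3, 0.3, -1.2]
opening: 0.211
grasp_force: 108.0
```

Request:
{"fn": "send_rows", "kwargs": {"commands": [[[0, 0, 0], [-2, -35, 0], 0], [[0, 0, 0], [-2, -35, 0], 0], [[0, 0, 0], [-1, -35, 0], 0], [[0, 0, 0], [0, -25, 0], 0], [[0, 0, 0], [0, -6, 0], 0], [[0, 0, 0], [0, 0, 0], 0], [[0, 0, 0], [0, 0, 0], 0]]}}

```text
clock: 16.72
tool_pos: [0.4925, -0.2468, 0.1969]
eef_rot: [[0.181, 0.984, -0.001], [0.984, -0.181, 0.001], [0.001, -0.001, -1.0]]
wrist_force: [0.4, 1.0, -0.8]
opening: 0.213
grasp_force: 108.0
```

Request:
{"fn": "send_rows", "kwargs": {"commands": [[[0, 0, 0], [0, 0, -35], 0], [[0, 0, 0], [0, 0, -38], 0], [[0, 0, 0], [0, 0, -35], 0], [[0, 0, 0], [0, 0, -25], 0], [[0, 0, 0], [0, 0, -12], 0], [[0, 0, 0], [0, 0, -5], 0], [[0, 0, 0], [0, 0, -2], 0], [[0, 0, 0], [0, 0, 0], 0], [[0, 0, 0], [0, 0, 0], 0]]}}

```text
clock: 17.47
tool_pos: [0.4936, -0.248, 0.0465]
eef_rot: [[0.181, 0.984, 0.001], [0.984, -0.181, -0.001], [-0.001, 0.001, -1.0]]
wrist_force: [0.6, -0.4, -1.5]
opening: 0.219
grasp_force: 107.8
```

Request:
{"fn": "send_rows", "kwargs": {"commands": [[[0, 0, 0], [0, 0, -1], 0], [[0, 0, 0], [0, 0, 0], 0], [[0, 0, 0], [0, 0, 0], 0]]}}

```text
clock: 17.72
tool_pos: [0.4926, -0.2484, 0.0446]
eef_rot: [[0.181, 0.983, -0.0], [0.983, -0.181, -0.001], [-0.001, -0.0, -1.0]]
wrist_force: [0.4, -0.3, -0.8]
opening: 0.214
grasp_force: 107.8
```

Request:
{"fn": "send_rows", "kwargs": {"commands": [[[0, 0, 0], [0, 0, -1.5], 0], [[0, 0, 0], [0, 0, 0], 0], [[0, 0, 0], [0, 0, 0], 0]]}}

```text
clock: 17.97
tool_pos: [0.4928, -0.2482, 0.0431]
eef_rot: [[0.181, 0.983, -0.0], [0.983, -0.181, -0.0], [-0.001, -0.0, -1.0]]
wrist_force: [-0.9, 1.0, 4.2]
opening: 0.214
grasp_force: 109.1
```

```bash
python3 - <<'E'
from h import *
s=sense(); print(s["tool_pos"],s["wrist_force"],s["ft_torque"],s["clock"]); save("side","pics/side12.png"); save("scene","pics/scene12.png")
for n in ("side","scene"):
    c=dict(np.load(f"pics/{n}12.npz")); W=pts(c); Z=W[...,2]; V=c["pixels"].min(-1)
    d=np.hypot(W[...,0]-.4737,W[...,1]+.0579)
    m=(d<.095)&(Z>.0095)&(Z<.05)
    q=(W[m][:,:2]*1000).astype(np.float32); print(n,m.sum(),cv2.minEnclosingCircle(q),np.percentile(q,[.5,99.5],axis=0))
E
python3 ck.py pics/side12.npz pics/scene12.npz; python3 bl2.py pics/side12.npz
```

```text
[ 0.49279969 -0.2482026   0.04306342] [-0.93306845  0.97754961  4.22327124] [-0.05820666  0.15421416 -0.0532434 ] 17.9667
side 1169 ((474.9617004394531, -58.891597747802734), 71.4269027709961) [[ 406.71181641 -125.33117767]
 [ 541.2326709     7.60723125]]
scene 594 ((474.8494873046875, -56.722042083740234), 72.20092010498047) [[ 408.65151962 -125.20691341]
 [ 541.96175415   10.23032726]]
pics/side12.npz 448 circle 467.1 -65.6 40.9 z [0.0196 0.0271 0.031 ] along,across turner from blade centre -0.2729 -0.0584 tray -0.2728 -0.0567 slope [ 3.1 -2.2]
pics/scene12.npz 220 circle 465.4 -57.8 38.9 z [0.0189 0.0255 0.0304] along,across turner from blade centre -0.2803 -0.0614 tray -0.2801 -0.0597 slope [ 1.5 -4.5]
steel 618 slope [-0.48  0.05] z098 -0.0323 xr [0.0513 0.1563] yr [-0.0431  0.0433] circ 101.2 0.8 67.0
cookie 50 slope [-1.37  0.49] z098 -0.0328 xr [0.0876 0.1594] yr [-0.0525  0.0555] circ 121.8 -3.0 60.2
```

The saucer hasn't moved, the cookie is about 9 mm off its centre, and the blade rests on the tray. Releasing now.

Request:
{"fn": "send_rows", "kwargs": {"commands": [[[0, 0, 0], [0, 0, 0], 0.3], [[0, 0, 0], [0, 0, 0], 0.5], [[0, 0, 0], [0, 0, 0], 0.6], [[0, 0, 0], [0, 0, 0], 0.6], [[0, 0, 0], [0, 0, 0], 0.6], [[0, 0, 0], [0, 0, 8], 0.6], [[0, 0, 0], [0, 0, 20], 0.6], [[0, 0, 0], [0, 0, 35], 0.6], [[0, 0, 0], [0, 0, 35], 0.6], [[0, 0, 0], [0, 0, 35], 0.6]]}}

```text
clock: 18.9
tool_pos: [0.4921, -0.2476, 0.1773]
eef_rot: [[0.18, 0.984, -0.002], [0.984, -0.18, 0.001], [0.001, -0.002, -1.0]]
wrist_force: [1.3, -0.4, 0.3]
opening: 0.604
grasp_force: 0.0
```

Request:
{"fn": "send_rows", "kwargs": {"commands": [[[0, 0, 0], [0, 0, 20], 0.6], [[0, 0, 0], [0, 0, 0], 0.6], [[0, 0, 0], [0, 0, 0], 0.6], [[0, 0, 0], [0, 0, 0], 0.6]]}}

```text
clock: 19.23
tool_pos: [0.4918, -0.2482, 0.1952]
eef_rot: [[0.181, 0.983, -0.002], [0.983, -0.181, 0.0], [-0.0, -0.002, -1.0]]
wrist_force: [0.7, -0.1, -0.7]
opening: 0.605
grasp_force: 0.0
```

```bash
python3 - <<'E'
from h import *
s=sense(); print(s["tool_pos"],s["wrist_force"],s["clock"]); save("side","pics/side13.png")
c=dict(np.load("pics/side13.npz")); W=pts(c); Z=W[...,2]; V=c["pixels"].max(-1)
d=W[...,:2]-[.474,-.344]; x=d@[-.179,-.984]; y=d@[.984,-.179]
st=(V>75)&(abs(x)<.1)&(abs(y)<.075)&(Z<.02)&(Z>.003); print('blade',st.sum(),np.percentile(x[st],[3,97]),np.percentile(y[st],[3,97]),np.percentile(Z[st],[5,50,95]))
A=np.c_[x[st],y[st],np.ones(st.sum())]; print(np.degrees(np.linalg.lstsq(A,Z[st],rcond=None)[0][:2]))
h=(V<60)&(x<-.05)&(x>-.2)&(abs(y)<.04)&(Z>.045)&(Z<.1); print('handle',h.sum(),np.median(W[h],0),np.percentile(Z[h],[5,95]))
E
python3 ck.py pics/side13.npz
```

```text
[ 0.49181831 -0.24817058  0.19515756] [ 0.65735187 -0.09803332 -0.68191837] 19.2333
blade 422 [-0.03770894  0.04142253] [-0.03537389  0.0364684 ] [0.00746342 0.01093349 0.01521114]
[-0.74755855 -0.13194284]
handle 199 [ 0.49169364 -0.22407313  0.07027434] [0.06021948 0.07498647]
pics/side13.npz 452 circle 467.0 -64.9 41.1 z [0.0201 0.0271 0.0315] along,across turner from blade centre -0.2737 -0.0574 tray -0.2734 -0.0568 slope [ 2.9 -2.4]
```

The blade lies flat at the tray's centre, the cookie is on the saucer, and the gripper is clear.

```bash
python3 -c "
from cell import *
print(hand_in())"
```

```text
the job is handed in; nothing more can be done
None
```

I handed the job in at about 19 s, and no verdict came back: the cookie lies right side up about 9 mm off the saucer's centre, the turner is released flat on the empty tray, and I sent no moves near the mug, jar or can, though I didn't re-measure them at the end.

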